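Change a filter slider in a microscope light source

TASK

Fit the amber filter in the microscope's light source: pull the black blank out of whichever of the two slots it is in and leave it in the steel tray, then slide the amber filter from its stand fully home into the slot that the blank came out of. Leave the blue filter in place in its slot, and do not knock over or shift the beaker and the black pot.

Things in the scene. Friction and masses are not known exactly. Their poses are not given: they have to be found in the camera images.
- light: light source, a white and grey box fixed to the bench. Origin: at bench level midway between its two filter slots; x towards its grey rear, y to its left. White head x -45 to 45, y -110 to 110 mm, 100 mm high, with the slots opening upward in its top; grey rear x 45 to 165, y -120 to 120 mm, 98 mm high
- slot_left (a point): centre of the mouth of the light source's slot at its y = +45 mm, on the top face 100 mm up; axes as the light source. Opening 12 (x) x 48 (y) mm, 55 mm deep, 3 mm bevel round the mouth: 1 mm play each side of a blade. A slider is home when its shoulder rests on the top face, its underside 50 mm below the mouth
- slot_right (a point): the same for the slot at the light source's y = -45 mm
- blank: upright filter slider, 60-100 g: blade 10 (x) x 46 (y) x 50 (z) mm, above it a shoulder 18 x 60 x 6 mm (z 50 to 56), above that a grip tab 12 x 26 x 36 mm (z 56 to 92), pinched across its 12 mm (x). Origin: centre of the blade's underside, z up. Same either way round. All black, no window. Starts fully home in one of the light source's two slots, either one
- blue: upright filter slider, 60-100 g: blade 10 (x) x 46 (y) x 50 (z) mm, above it a shoulder 18 x 60 x 6 mm (z 50 to 56), above that a grip tab 12 x 26 x 36 mm (z 56 to 92), pinched across its 12 mm (x). Origin: centre of the blade's underside, z up. Same either way round. Blue tab and shoulder. Starts fully home in the other slot, and stays there
- amber: upright filter slider, 60-100 g: blade 10 (x) x 46 (y) x 50 (z) mm, above it a shoulder 18 x 60 x 6 mm (z 50 to 56), above that a grip tab 12 x 26 x 36 mm (z 56 to 92), pinched across its 12 mm (x). Origin: centre of the blade's underside, z up. Same either way round. Orange tab and shoulder, round amber window in an aluminium blade. Starts fully home in the stand
- stand: aluminium filter stand fixed to the bench, 80 (x) x 100 (y) x 60 mm high, origin at the centre of its underside. One slot in its top, 13 x 49 mm, 55 mm deep, holds the amber filter: its shoulder rests on the stand's top, its blade's underside is 10 mm above the bench. The filter lifts straight out
- tray: open steel tray with a grey liner, fixed to the bench, outside 180 (x) x 140 (y) x 35 mm high, walls 4 mm, inner floor 4 mm above the bench. Origin: centre of its underside. The stand and the tray may change sides
- beaker: glass beaker, 68 mm across, 90 mm tall, standing loose; bystander. Origin: centre of its underside
- pot: small black objective pot with a steel lid, 52 mm across, 65 mm tall, standing loose; bystander. Origin: centre of its underside
Mind the look-alikes: they are no part of the job. Of the things shaped like the blank, the black one is meant.

How it is judged:
By the outcome, as a careful person would: the job done as asked, in the order asked, and still so for the second after the job is handed in, with the robot touching nothing.
It also fails if it takes over 64 s, if anything falls off the work surface, if the arm or the gripper's body presses on something with over 40 N, if the wrist force passes 120 N, or if a joint passes its speed limit or range.

ROBOT

A 6-joint arm with a two-finger parallel gripper is mounted at the origin on the work surface. World frame = base frame: x ahead of the robot, y to its left, z up, the work surface at z = 0. Lengths are in mm, angles in degrees, forces in N, time in s.
With the tool pointing down it reaches from about 300 to 850 mm from the base axis. Payload 4.2 kg.
Tool frame: the origin (TCP) lies midway between the tips of the shut fingers; the grasp point (between the pads) lies 19 mm behind it; z points along the fingers, y is the line along which they close (so a half turn about z gives the same grasp; the last joint's range is limited). The gripper opens to 91 mm and grips with 3 to 60 N. Pads are 32 mm wide; open, the fingers measure 118 mm over their backs; the gripper's body (76 mm by 178 mm) begins 60 mm behind the grasp point.
Start: joints at [-75.516, 18.312, 89.639, -0, 72.044, -1.146], TCP at [154.924, -553.752, 213.976] pointing down, gripper open.
Joint ranges: [-177.97, 177.97], [-48.28, 115.42], [12.27, 149.76], [-77.06, 257.06], [2.81, 150.46], [-146.56, 146.56]. Speed limits (degrees/s): [147.25, 147.25, 180, 180, 180, 180].

INTERFACE

Orientations are given as [roll, pitch, yaw] about the fixed x, y, z axes, in that order (R = Rz(yaw) Ry(pitch) Rx(roll)).
In Python, from workcell import state, grab_frame, camera_model, workorder gives the robot as it stands.
- The arm moves only by the tool carry_out, never from a script. Its argument "commands" is a list of rows, each a list of 7 numbers: the turn, a rotation vector about the tool's x, y, z in degrees, then the shift along the tool's x, y, z in mm, then the opening, from -1 (shut) to 1 (fully open). In form: [[ax, ay, az, dx, dy, dz, hand], ...]. A call has 1 to 20 rows; each row is the pose to reach, as a shift and turn from the pose commanded when the call began, along the tool's axes at that moment; what a row does not reach only later rows make up. A row lasts 1/10 s, in which the tool goes at most 50 mm and 8.59 degrees, less where a joint would pass 70% of its speed; a pose out of reach is approached as far as the arm can. A call with a gripper value outside its range is refused whole. The fingers move at their own pace and stop on an object; "force" is the grip in N (left out, the last holds). Time passes only in rows, so rows that repeat a pose let the fingers close. It gives the time, the measured TCP pose, the force, the opening and the grip force at its end, in the units of the state.
- state(): the state, without advancing time (a new reading comes with each control period).
- grab_frame(name): name is "scene" or "top" or "wrist"; returns the picture (420x560x3 uint8, red, green, blue); there is no depth.
- camera_model(name): a dict with "fx", "fy", "cx", "cy" (pixels), "dist" ([k1, k2, p1, p2, k3] as OpenCV has them; the pictures are not rectified), "origin" and "rotation" of the camera in the world; the wrist camera has in their place "mount" (4x4, takes a point from camera to tool coordinates, whose origin is the TCP and whose axes are the flange's). Camera axes: x right, y up, looking along -z (the intrinsics and any distortion apply to the point x, -y, -z); pixel columns grow to the right and rows downward; lengths in mm; the calibration is good to about 2 mm. A picture is of the moment at which its call begins: read the wrist's pose just before it. camera_model takes no time and is no camera call.
- workorder.job_done(): hands the job in; it is judged then, once.
The state is a dict: "time_s": time; "qpos": joint angles; "qvel": joint speeds; "effort": joint torques, N m; "ee_pos": TCP position; "ee_rot": TCP orientation; "force": force on the tool from outside, world axes, zero at the start; "torque": the same for the moment, N m; "gripper_width": finger opening in mm; "gripper_force": force on a finger pad.
Only numpy, scipy, OpenCV 4.12 (cv2) and the standard library are available. Lean on these libraries where they do the work, as an engineer would, in place of code of your own. Each camera call takes 0.05 s, during which the arm holds its last target. There are 200 camera calls.

## Working session

There is one attempt and no reset: what is moved stays moved. The work goes in short steps, Python scripts to look and compute and a tool call to move; the robot and the scene stay as the last step left them, time stands still between calls to the robot, and variables do not carry over. Pictures are saved under pics/ and viewed, at most 10 in all, crops included, and the job is handed in when it is done.

Besides the shell and the picture viewer there is one more tool, called after "Request:" as name(argument=value, ...), one argument or row to a line, values as JSON. carry_out: Moves the arm, as the interface text tells. Its arguments: {"type":"object","properties":{"commands":{"type":"array"},"force":{"type":"number"}},"required":["commands"]}

```bash
mkdir -p pics; ls; cat > h.py <<'E'
import numpy as np, cv2
from workcell import state, grab_frame, camera_model, workorder
def cam(name, st=None):
    c=camera_model(name); K=np.array([[c['fx'],0,c['cx']],[0,c['fy'],c['cy']],[0,0,1.]]); d=np.array(c['dist'],float)
    if 'origin' in c: return K,d,np.array(c['origin'],float),np.array(c['rotation'],float).reshape(3,3)
    from scipy.spatial.transform import Rotation as R
    m=np.array(c['mount']); Rt=R.from_euler('xyz',st['ee_rot'],degrees=True).as_matrix()
    return K,d,np.array(st['ee_pos'])+Rt@m[:3,3],Rt@m[:3,:3]
def ray(cm,uv):
    K,d,o,R=cm; p=cv2.undistortPoints(np.array(uv,float).reshape(-1,1,2),K,d).reshape(-1,2)
    return o,(R@np.c_[p[:,0],-p[:,1],-np.ones(len(p))].T).T
def plane(cm,uv,z):
    o,v=ray(cm,uv); return o+v*((z-o[2])/v[:,2])[:,None]
def proj(cm,P):
    K,d,o,R=cm; q=(np.array(P,float).reshape(-1,3)-o)@R; q=q*[1,-1,-1]
    return cv2.projectPoints(q,np.zeros(3),np.zeros(3),K,d)[0].reshape(-1,2)
def save(n,im): cv2.imwrite('pics/'+n,cv2.cvtColor(im,cv2.COLOR_RGB2BGR))
E
python3 - <<'E'
from h import *
print(state())
for n in ('top','scene'):
    im=grab_frame(n); save(n+'0.png',im); np.save(n+'0.npy',im); c=cam(n); print(n,c[2],c[3].round(3).tolist(),c[0][0,0],c[1])
E
```

```text
pics
{'time_s': 0.0, 'qpos': array([-7.55148439e+01,  1.83526348e+01,  8.97062616e+01,  1.13471612e-03,
        7.20442435e+01, -1.14428039e+00]), 'qvel': array([ 0.05666075, -0.11474998,  0.05725559,  0.09763632,  0.03091023,
       -0.01393872]), 'effort': array([-2.03533804e-03, -4.12465346e+01, -2.31982273e+01,  7.24877045e-02,
        4.59049700e-02, -1.47142277e-04]), 'ee_pos': array([ 154.80941623, -553.24247949,  213.11130539]), 'ee_rot': array([-1.79896902e+02, -3.13831862e-03,  1.56290829e+01]), 'force': array([ 1.25459236,  0.57813821, -0.46296837]), 'torque': array([0.02418343, 0.0361983 , 0.04287814]), 'gripper_force': 0.0, 'gripper_width': 91.25587669757489}Traceback (most recent call last):
  File "<stdin>", line 4, in <module>
  File "h.py", line 5, in cam
    if 'origin' in c: return K,d,np.array(c['origin'],float),np.array(c['rotation'],float).reshape(3,3)
                                                             ~~~~~~~~~~~~~~~~~~~~~~~~~~~~~~~~~~~~~^^^^^
ValueError: cannot reshape array of size 3 into shape (3,3)
```

```bash
sleep 1
python3 - <<'E'
s=open('h.py').read()
s=s.replace("np.array(c['rotation'],float).reshape(3,3)","R.from_euler('xyz',c['rotation'],degrees=True).as_matrix()").replace("    from scipy.spatial.transform import Rotation as R\n","")
s="from scipy.spatial.transform import Rotation as R\n"+s
s=s.replace("K,d,o,R=cm","K,d,o,Q=cm").replace("(R@np","(Q@np").replace("-o)@R","-o)@Q")
open('h.py','w').write(s)
E
python3 - <<'E'
from h import *
print(camera_model('top'),camera_model('wrist'))
for n in ('top','scene'):
    im=grab_frame(n); save(n+'0.png',im); np.save(n+'0.npy',im); c=cam(n); print(n,c[2],c[3].round(3).tolist(),c[0][0,0],c[1])
E
```

```text
{'fx': 531.6542250148243, 'fy': 531.6542250148243, 'cx': 274.78784427726276, 'cy': 207.93557240738923, 'dist': array([-0.0798155,  0.       ,  0.       ,  0.       ,  0.       ]), 'origin': array([ 436.14393268,   -7.45749692, 1446.16212614]), 'rotation': array([  6.54159899,   0.62561048, -89.8008154 ])} {'fx': 292.9412431734677, 'fy': 292.9412431734677, 'cx': 278.1488086558771, 'cy': 207.87048368973106, 'dist': array([-0.00727373,  0.        ,  0.        ,  0.        ,  0.        ]), 'mount': array([[ 6.38237304e-05,  9.70331521e-01,  2.41778279e-01,
         6.82536226e+01],
       [ 9.99999680e-01,  1.30874691e-04, -7.89217081e-04,
        -4.86130601e-01],
       [-7.97444868e-04,  2.41778252e-01, -9.70331202e-01,
        -1.71875723e+02],
       [ 0.00000000e+00,  0.00000000e+00,  0.00000000e+00,
         1.00000000e+00]])}
top [ 436.14393268   -7.45749692 1446.16212614] [[0.003, 0.993, -0.114], [-1.0, 0.002, -0.011], [-0.011, 0.114, 0.993]] 531.6542250148243 [-0.0798155  0.         0.         0.         0.       ]
scene [1102.19787105  362.8009678   703.56703512] [[-0.562, -0.585, 0.585], [0.827, -0.38, 0.414], [-0.02, 0.716, 0.697]] 410.08580707075856 [-0.06196865  0.          0.          0.          0.        ]
```

View pics/top0.png

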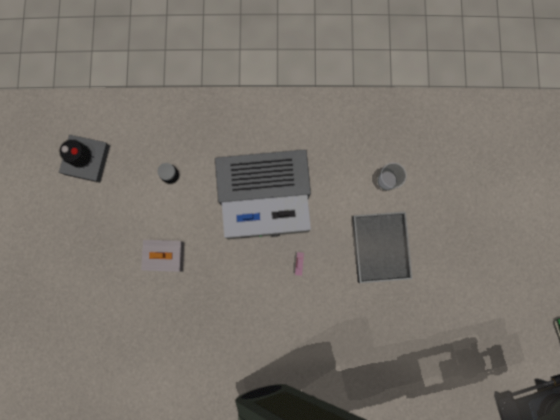

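View pics/scene0.png

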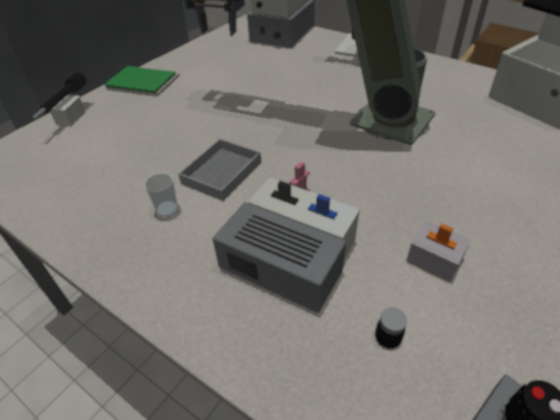

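```bash
python3 - <<'E'
from h import *
T=np.load('top0.npy');c=cam('top')
hsv=cv2.cvtColor(T,cv2.COLOR_RGB2HSV)
def blob(m,near,win=22):
    w=np.zeros_like(m);w[near[1]-win:near[1]+win,near[0]-win:near[0]+win]=1
    m=(m*w).astype(np.uint8); n,l,s,ce=cv2.connectedComponentsWithStats(m)
    k=1+s[1:,4].argmax(); p=np.argwhere(l==k)[:,::-1].astype(float); r=cv2.minAreaRect(p.astype(np.float32));return ce[k],s[k],r
H,S,V=[hsv[...,i].astype(int) for i in range(3)]
for n,m,px,z in (('orange',(H<18)&(S>130),(160,255),66),('blue',(H>100)&(H<130)&(S>110),(248,217),106),('black',(V<55),(284,214),106),('pink',(S>60)&((H>150)),(299,263),20),('pot',V<45,(170,176),30)):
    ce,s,r=blob(m,px,14); print(n,ce,s,r,plane(c,[ce],z).round(1),plane(c,[cv2.boxPoints(r)][0],z)[:,:2].round(0).tolist())
print('corners light', plane(c,[[222,199],[309,196],[311,233],[225,238]],100).round())
print('rear', plane(c,[[215,156],[307,150]],98).round())
print('tray top', plane(c,[[353,215],[403,213],[410,278],[359,283]],35).round())
print('stand top', plane(c,[[142,241],[181,241],[181,270],[142,270]],60).round())
print('beaker,pot', plane(c,[[386,181],[169,180]],0).round(), plane(c,[[299,272]],0).round())
save('crop1.png',cv2.resize(T[130:300,130:420],None,fx=2.7,fy=2.7,interpolation=cv2.INTER_CUBIC))
E
```

```text
orange [160.80991736 255.31404959] [150 253  22   6 121] ((160.5, 255.5), (5.0, 21.0), 90.0) [[469.5 304.5  66. ]] [[475.0, 333.0], [476.0, 278.0], [463.0, 278.0], [462.0, 333.0]]
blue [247.76  216.912] [237 214  22   7 125] ((247.5264434814453, 216.8440704345703), (5.752237796783447, 21.321626663208008), 85.60128784179688) [[566.7  76.1 106. ]] [[572.0, 104.0], [576.0, 50.0], [562.0, 49.0], [557.0, 103.0]]
black [283.21904762 213.83809524] [273 211  21   7 105] ((283.0287170410156, 213.8155975341797), (5.070001602172852, 20.370542526245117), 84.80557250976562) [[574.8 -13.7 106. ]] [[579.0, 13.0], [584.0, -38.0], [571.0, -40.0], [566.0, 12.0]]
pink [298.59405941 264.44554455] [296 255   7  20 101] ((298.50494384765625, 264.4504699707031), (5.6717119216918945, 18.70669937133789), 5.7105937004089355) [[448.  -55.4  20. ]] [[424.0, -45.0], [473.0, -50.0], [472.0, -65.0], [422.0, -60.0]]
pot [173.484375 177.53125 ] [165 169  14  14  64] ((173.01321411132812, 177.3037567138672), (6.818675518035889, 16.278820037841797), 42.51044845581055) [[680.9 283.8  30. ]] [[671.0, 307.0], [704.0, 278.0], [692.0, 263.0], [659.0, 293.0]]
corners light [[613. 143. 100.]
 [621. -80. 100.]
 [527. -84. 100.]
 [513. 134. 100.]]
rear [[726. 163.  98.]
 [742. -75.  98.]]
tray top [[ 579. -200.   35.]
 [ 585. -334.   35.]
 [ 412. -349.   35.]
 [ 399. -214.   35.]]
stand top [[507. 357.  60.]
 [507. 254.  60.]
 [432. 252.  60.]
 [431. 355.  60.]]
beaker,pot [[ 677. -298.    0.]
 [ 679.  302.    0.]] [[428. -57.   0.]]
```

View pics/crop1.png

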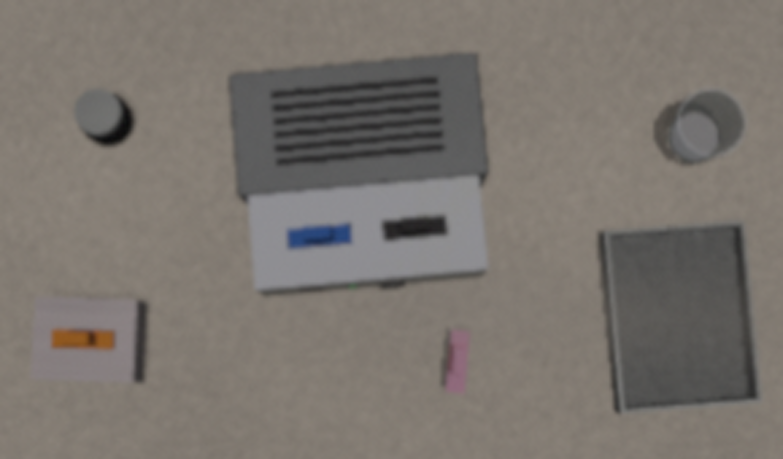

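```bash
cat >> h.py <<'E'
def go(xyz,yaw):
    "tool-frame row (turn, shift) from the measured pose to a tool-down target"
    s=state(); A=R.from_euler('xyz',s['ee_rot'],degrees=True); B=R.from_euler('xyz',[180,0,yaw],degrees=True)
    print(s['time_s'],s['ee_pos'].round(1),s['ee_rot'].round(2),s['force'].round(1),s['gripper_width'].round(1))
    print('turn',(A.inv()*B).as_rotvec(degrees=True).round(1),'shift',A.inv().apply(np.array(xyz)-s['ee_pos']).round(1))
E
python3 -c "
from h import *
go([575,-20,260],95)"
```

```text
Traceback (most recent call last):
  File "h.py", line 21, in go
    print(s['time_s'],s['ee_pos'].round(1),s['ee_rot'].round(2),s['force'].round(1),s['gripper_width'].round(1))
                                                                                    ^^^^^^^^^^^^^^^^^^^^^^^^
AttributeError: 'float' object has no attribute 'round'
```

```bash
sed -i "s/s\['gripper_width'\].round(1)/round(s['gripper_width'],1),round(s['gripper_force'],1)/" h.py
python3 -c "
from h import *
go([575,-20,260],95)"
```

```text
0.15 [ 154.8 -553.4  213.3] [-179.92    0.     15.63] [-0.5  0.2 -0. ] 91.2 0.0
turn [ -0.1  -0.1 -79.4] shift [ 548.4 -400.5  -46.2]
```

Request:
carry_out(
  commands=[
    [0,0,-79.4,548,-400.5,-46,1],
    [0,0,-79.4,548,-400.5,-46,1],
    [0,0,-79.4,548,-400.5,-46,1],
    [0,0,-79.4,548,-400.5,-46,1],
    [0,0,-79.4,548,-400.5,-46,1],
    [0,0,-79.4,548,-400.5,-46,1],
    [0,0,-79.4,548,-400.5,-46,1],
    [0,0,-79.4,548,-400.5,-46,1],
    [0,0,-79.4,548,-400.5,-46,1],
    [0,0,-79.4,548,-400.5,-46,1],
    [0,0,-79.4,548,-400.5,-46,1],
    [0,0,-79.4,548,-400.5,-46,1],
    [0,0,-79.4,548,-400.5,-46,1],
    [0,0,-79.4,548,-400.5,-46,1],
    [0,0,-79.4,548,-400.5,-46,1],
    [0,0,-79.4,548,-400.5,-46,1],
    [0,0,-79.4,548,-400.5,-46,1],
    [0,0,-79.4,548,-400.5,-46,1],
    [0,0,-79.4,548,-400.5,-46,1],
    [0,0,-79.4,548,-400.5,-46,1],
  ],
)

```text
time_s: 2.15
ee_pos: [574.4, -21.1, 260.2]
ee_rot: [180.0, 0.0, 95.0]
force: [-1.1, 0.1, 0.4]
gripper_width: 91.1
gripper_force: 0.0
```

```bash
python3 - <<'E'
from h import *
s=state(); print(s['time_s'],s['ee_pos'],s['ee_rot'],s['qpos'].round(1))
im=grab_frame('wrist'); save('w1.png',im); np.save('w1.npy',im)
c=cam('wrist',s); print(c[2]); print(proj(c,[[575,-14,142],[567,76,142]]).round())
E
```

```text
2.15 [574.41458586 -21.11854337 260.17375306] [1.79986177e+02 9.71691171e-03 9.49639129e+01] [-3.2 16.9 85.  -0.  78.1 -8.2]
[568.57063964  47.20736214 432.0387609 ]
[[279. 197.]
 [279. 103.]]
```

View pics/w1.png

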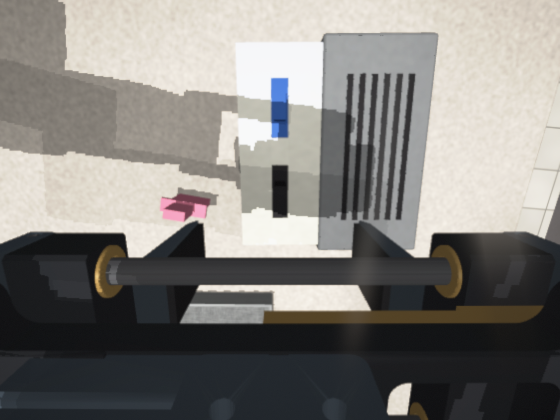

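```bash
python3 - <<'E'
from h import *
im=np.load('w1.npy'); hsv=cv2.cvtColor(im,cv2.COLOR_RGB2HSV).astype(int); H,S,V=[hsv[...,i] for i in range(3)]
from types import SimpleNamespace
s={'ee_pos':np.array([574.41,-21.12,260.17]),'ee_rot':[180,0,94.96]}; c=cam('wrist',s)
for n,m,y0,y1 in (('black',V<45,155,232),('blue',(S>120)&(H>95)&(H<130),70,145)):
    w=np.zeros_like(m); w[y0:y1,262:300]=1; m=(m&w).astype(np.uint8)
    k,l,st,ce=cv2.connectedComponentsWithStats(m); k=1+st[1:,4].argmax(); ys=np.unique(np.argwhere(l==k)[:,0])
    mid=np.array([[np.argwhere(l[y]==k).mean(),y] for y in ys]); wd=[(l[y]==k).sum() for y in ys]
    print(n,st[k],wd)
    P=plane(c,np.array(mid[2:-2])+.0,106); f=np.polyfit(P[:,1],P[:,0],1); print('x=f(y)',f,'yaw',np.degrees(np.arctan(-f[0])))
    e=plane(c,[[mid[0,0],ys[0]-.5],[mid[-1,0],ys[-1]+.5]],106); print('ends',e.round(1), 'centre',e.mean(0).round(1),'len',np.linalg.norm(e[0]-e[1]))
# head left edge, end edge
g=im.astype(int).sum(2)/3
L=[]
for y in list(range(55,90))+list(range(190,225)):
    r=g[y,225:262]; d=np.diff(r); L.append([225.5+d.argmax(),y])   # white edge
P=plane(c,L,100); f=np.polyfit(P[:,1],P[:,0],1); r=P[:,0]-np.polyval(f,P[:,1]); k=abs(r)<3; f=np.polyfit(P[k,1],P[k,0],1)
print('head edge',f,'yaw',np.degrees(np.arctan(-f[0])),k.mean(),'x at blank y',np.polyval(f,-14))
E
```

```text
black [273 166  14  49 663] [np.int64(12), np.int64(14), np.int64(14), np.int64(14), np.int64(14), np.int64(14), np.int64(14), np.int64(14), np.int64(14), np.int64(14), np.int64(14), np.int64(14), np.int64(14), np.int64(14), np.int64(14), np.int64(14), np.int64(14), np.int64(14), np.int64(14), np.int64(14), np.int64(14), np.int64(14), np.int64(14), np.int64(14), np.int64(14), np.int64(14), np.int64(14), np.int64(14), np.int64(14), np.int64(14), np.int64(14), np.int64(14), np.int64(14), np.int64(14), np.int64(14), np.int64(14), np.int64(14), np.int64(14), np.int64(14), np.int64(14), np.int64(14), np.int64(14), np.int64(14), np.int64(14), np.int64(13), np.int64(13), np.int64(10), np.int64(8), np.int64(5)]
x=f(y) [-9.66241451e-02  5.74532090e+02] yaw 5.51902265478096
ends [[573.3  14.1 106. ]
 [582.3 -41.6 106. ]] centre [577.8 -13.8 106. ] len 56.41593236384703
blue [272  79  16  58 879] [np.int64(16), np.int64(16), np.int64(16), np.int64(16), np.int64(16), np.int64(16), np.int64(16), np.int64(16), np.int64(15), np.int64(15), np.int64(15), np.int64(15), np.int64(15), np.int64(15), np.i
[... 188 characters left out ...]
5), np.int64(15), np.int64(15), np.int64(15), np.int64(15), np.int64(15), np.int64(15), np.int64(15), np.int64(15), np.int64(15), np.int64(15), np.int64(15), np.int64(15), np.int64(15), np.int64(15), np.int64(15), np.int64(15), np.int64(15), np.int64(15), np.int64(15), np.int64(15), np.int64(15), np.int64(15), np.int64(15), np.int64(15), np.int64(15), np.int64(15), np.int64(15), np.int64(15), np.int64(15), np.int64(15)]
x=f(y) [-8.14310174e-02  5.73621073e+02] yaw 4.655381789765148
ends [[565.5 103.3 106. ]
 [570.1  45.1 106. ]] centre [567.8  74.2 106. ] len 58.362532052690156
head edge [-9.30187435e-02  5.29230646e+02] yaw 5.314289352132615 0.6571428571428571 x at blank y 530.5329085806467
```

Request:
carry_out(
  commands=[
    [0,0,-0.2,6.4,2.2,20,1],
    [0,0,-0.2,6.4,2.2,50,1],
    [0,0,-0.2,6.4,2.2,80,1],
    [0,0,-0.2,6.4,2.2,105,1],
    [0,0,-0.2,6.4,2.2,125,1],
    [0,0,-0.2,6.4,2.2,138,1],
    [0,0,-0.2,6.4,2.2,145,1],
    [0,0,-0.2,6.4,2.2,148,1],
    [0,0,-0.2,6.4,2.2,148,-1],
    [0,0,-0.2,6.4,2.2,148,-1],
    [0,0,-0.2,6.4,2.2,148,-1],
    [0,0,-0.2,6.4,2.2,148,-1],
    [0,0,-0.2,6.4,2.2,148,-1],
    [0,0,-0.2,6.4,2.2,148,-1],
    [0,0,-0.2,6.4,2.2,148,-1],
  ],
  force=25,
)

```text
time_s: 3.7
ee_pos: [576.4, -13.9, 112.0]
ee_rot: [180.0, 0.0, 95.2]
force: [0.1, 0.3, 0.6]
gripper_width: 38.1
gripper_force: 0.0
```

```bash
python3 -c "
from h import *
go([576,-14.5,112],95.2)"
```

```text
3.7 [576.4 -13.9 112. ] [1.7999e+02 1.0000e-02 9.5230e+01] [0.1 0.3 0.6] 38.1 0.0
turn [0. 0. 0.] shift [-0.6 -0.4 -0. ]
```

Fingers still closing (76 mm/s); wait more.

Request:
carry_out(
  commands=[
    [0,0,0,0,0,0,-1],
    [0,0,0,0,0,0,-1],
    [0,0,0,0,0,0,-1],
    [0,0,0,0,0,0,-1],
    [0,0,0,0,0,0,-1],
    [0,0,0,0,0,0,-1],
    [0,0,0,0,0,0,-1],
  ],
)

```text
time_s: 4.4
ee_pos: [576.3, -13.9, 111.9]
ee_rot: [-180.0, 0.0, 95.2]
force: [-0.2, 0.1, -1.8]
gripper_width: 12.0
gripper_force: 25.0
```

```bash
python3 -c "
from h import *
go([576,-14.5,112],95.2); print(state()['torque'])"
```

```text
4.4 [576.3 -13.9 111.9] [-179.99    0.     95.23] [-0.2  0.1 -1.8] 12.0 25.0
turn [-0.  0.  0.] shift [-0.6 -0.4 -0.1]
[ 0.03500808 -0.12978884  0.00107824]
```

Request:
carry_out(
  commands=[
    [0,0,0,0,0,-4,-1],
    [0,0,0,0,0,-10,-1],
    [0,0,0,0,0,-18,-1],
    [0,0,0,0,0,-26,-1],
    [0,0,0,0,0,-34,-1],
    [0,0,0,0,0,-42,-1],
    [0,0,0,0,0,-50,-1],
    [0,0,0,0,0,-58,-1],
    [0,0,0,0,0,-70,-1],
    [0,0,0,0,0,-85,-1],
    [0,0,0,0,0,-100,-1],
    [0,0,0,0,0,-110,-1],
    [0,0,0,0,0,-110,-1],
  ],
)

```text
time_s: 5.7
ee_pos: [577.3, -13.9, 223.9]
ee_rot: [179.8, 0.0, 95.2]
force: [0.1, 0.2, -1.0]
gripper_width: 11.7
gripper_force: 25.0
```

```bash
python3 - <<'E'
from h import *
go([494,-275,150],95)
s=state();im=grab_frame('wrist'); np.save('w2.npy',im); save('w2.png',im)
t=cam('top'); T=np.load('top0.npy'); g=cv2.cvtColor(T,cv2.COLOR_RGB2GRAY)
print('tray ctr rim est',plane(t,[[353,215],[403,213],[410,278],[359,283]],35).mean(0).round(1))
E
```

```text
5.7 [577.3 -13.9 223.9] [1.7979e+02 3.0000e-02 9.5230e+01] [ 0.1  0.2 -1. ] 11.7 25.0
turn [0.2 0.  0.2] shift [-252.4 -107.1   73.6]
tray ctr rim est [ 494.1 -274.5   35. ]
```

View pics/w2.png

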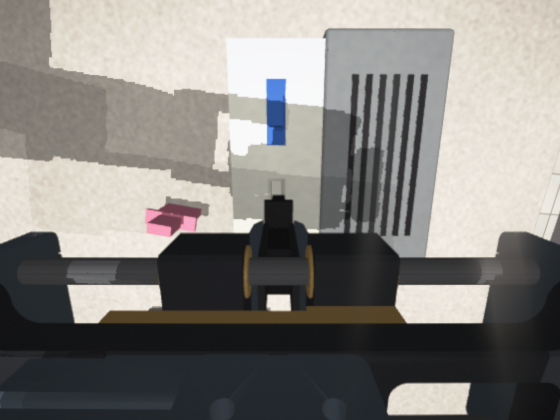

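Request:
carry_out(
  commands=[
    [0,0,0.2,-40,-17,0,-1],
    [0,0,0.2,-80,-34,0,-1],
    [0,0,0.2,-120,-51,0,-1],
    [0,0,0.2,-160,-68,0,-1],
    [0,0,0.2,-200,-85,0,-1],
    [0,0,0.2,-235,-100,0,-1],
    [0,0,0.2,-252,-107,10,-1],
    [0,0,0.2,-252,-107,40,-1],
    [0,0,0.2,-252,-107,70,-1],
    [0,0,0.2,-252,-107,95,-1],
    [0,0,0.2,-252,-107,110,-1],
    [0,0,0.2,-252,-107,120,-1],
    [0,0,0.2,-252,-107,120,-1],
    [0,0,0.2,-252,-107,120,-1],
  ],
)

```text
time_s: 7.15
ee_pos: [493.1, -274.7, 102.2]
ee_rot: [180.0, 0.0, 95.0]
force: [0.1, -1.1, -0.7]
gripper_width: 11.7
gripper_force: 25.0
```

```bash
python3 - <<'E'
from h import *
go([494,-275,66.3],95)
T=grab_frame('top'); save('top2.png',T[150:350,230:480]); np.save('top2.npy',T)
E
```

```text
7.15 [ 493.1 -274.7  102.2] [1.7998e+02 2.0000e-02 9.5030e+01] [ 0.1 -1.1 -0.7] 11.7 25.0
turn [0. 0. 0.] shift [-0.4  0.9 35.9]
```

Request:
carry_out(
  commands=[
    [0,0,0,0,0,12,-1],
    [0,0,0,0,0,22,-1],
    [0,0,0,0,0,29,-1],
    [0,0,0,0,0,33,-1],
    [0,0,0,0,0,35,-1],
    [0,0,0,0,0,36,-1],
    [0,0,0,0,0,36,-1],
  ],
)

```text
time_s: 7.9
ee_pos: [493.0, -274.7, 66.1]
ee_rot: [180.0, 0.0, 95.0]
force: [-0.6, -0.2, -1.1]
gripper_width: 11.9
gripper_force: 25.0
```

Request:
carry_out(
  commands=[
    [0,0,0,0,0,0.4,-1],
    [0,0,0,0,0,0.7,-1],
    [0,0,0,0,0,0.7,-1],
  ],
)

```text
time_s: 8.2
ee_pos: [493.1, -274.8, 65.8]
ee_rot: [179.9, 0.0, 95.0]
force: [-1.1, 1.1, 2.3]
gripper_width: 11.8
gripper_force: 25.0
```

Contact. Release, and lift clear.

Request:
carry_out(
  commands=[
    [0,0,0,0,0,0,-0.6],
    [0,0,0,0,0,0,-0.4],
    [0,0,0,0,0,0,-0.2],
    [0,0,0,0,0,0,0],
    [0,0,0,0,0,0,0],
    [0,0,0,0,0,0,0],
    [0,0,0,0,0,0,0],
    [0,0,0,0,0,-10,0],
    [0,0,0,0,0,-30,0],
    [0,0,0,0,0,-60,0],
    [0,0,0,0,0,-100,0],
    [0,0,0,0,0,-140,0],
    [0,0,0,0,0,-165,0],
    [0,0,0,0,0,-175,0],
  ],
)

```text
time_s: 9.6
ee_pos: [493.9, -275.2, 244.2]
ee_rot: [179.7, 0.2, 95.0]
force: [0.1, 0.2, -0.0]
gripper_width: 45.7
gripper_force: 0.0
```

```bash
python3 - <<'E'
from h import *
go([470,297,260],90)
S=grab_frame('scene'); save('s2.png',S)
E
```

```text
9.6 [ 493.9 -275.2  244.2] [179.7    0.22  95.03] [ 0.1  0.2 -0. ] 45.7 0.0
turn [0.3 0.2 5. ] shift [572.   26.4 -17.9]
```

View pics/s2.png

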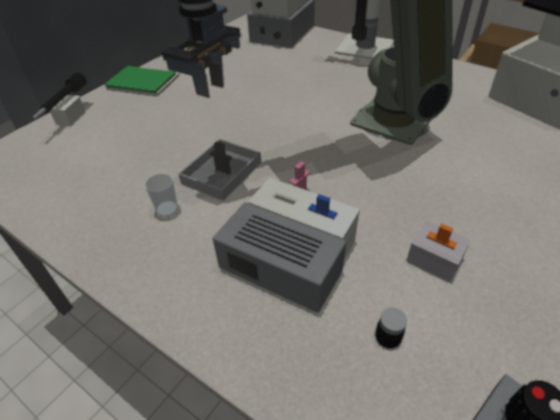

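Request:
carry_out(
  commands=[
    [0.3,0.2,5,50,2,-10,1],
    [0.3,0.2,5,100,4,-18,1],
    [0.3,0.2,5,572,26.4,-18,1],
    [0.3,0.2,5,572,26.4,-18,1],
    [0.3,0.2,5,572,26.4,-18,1],
    [0.3,0.2,5,572,26.4,-18,1],
    [0.3,0.2,5,572,26.4,-18,1],
    [0.3,0.2,5,572,26.4,-18,1],
    [0.3,0.2,5,572,26.4,-18,1],
    [0.3,0.2,5,572,26.4,-18,1],
    [0.3,0.2,5,572,26.4,-18,1],
    [0.3,0.2,5,572,26.4,-18,1],
    [0.3,0.2,5,572,26.4,-18,1],
    [0.3,0.2,5,572,26.4,10,1],
    [0.3,0.2,5,572,26.4,23,1],
    [0.3,0.2,5,572,26.4,23,1],
    [0.3,0.2,5,572,26.4,23,1],
    [0.3,0.2,5,572,26.4,23,1],
  ],
)

```text
time_s: 11.45
ee_pos: [469.6, 297.3, 218.2]
ee_rot: [-179.8, -0.2, 90.0]
force: [0.2, 0.4, 0.8]
gripper_width: 91.0
gripper_force: 0.0
```

```bash
python3 - <<'E'
from h import *
s=state(); im=grab_frame('wrist'); save('w3.png',im); c=cam('wrist',s); print(s['time_s'],s['ee_pos'].round(1),s['ee_rot'].round(2))
hsv=cv2.cvtColor(im,cv2.COLOR_RGB2HSV).astype(int); H,S,V=[hsv[...,i] for i in range(3)]
m=((H<22)&(S>120)&(V>50)).astype(np.uint8); m[235:]=0
k,l,st,ce=cv2.connectedComponentsWithStats(m); k=1+st[1:,4].argmax(); ys=np.unique(np.argwhere(l==k)[:,0])
mid=np.array([[np.argwhere(l[y]==k).mean(),y] for y in ys]); print(st[k],[int((l[y]==k).sum()) for y in ys])
P=plane(c,mid[2:-2],66); f=np.polyfit(P[:,1],P[:,0],1); print('yaw',np.degrees(np.arctan(-f[0])))
e=plane(c,[[mid[0,0],ys[0]-.5],[mid[-1,0],ys[-1]+.5]],66); print('ends',e.round(1), 'centre',e.mean(0).round(1),'len',np.linalg.norm(e[0]-e[1]), P[:,0].mean())
E
```

```text
11.45 [469.6 297.3 218.2] [-179.78   -0.23   89.98]
[272 165  17  53 814] [16, 16, 16, 16, 16, 16, 16, 16, 16, 15, 15, 15, 15, 15, 15, 15, 15, 15, 15, 16, 16, 16, 16, 16, 16, 16, 16, 16, 16, 16, 16, 16, 16, 16, 16, 16, 16, 16, 16, 15, 15, 15, 15, 15, 15, 15, 15, 15, 15, 15, 16, 15, 4]
yaw -1.7133252363250555
ends [[472.1 334.4  66. ]
 [476.8 273.8  66. ]] centre [474.4 304.1  66. ] len 60.732538532864616 471.1319686128826
```

View pics/w3.png

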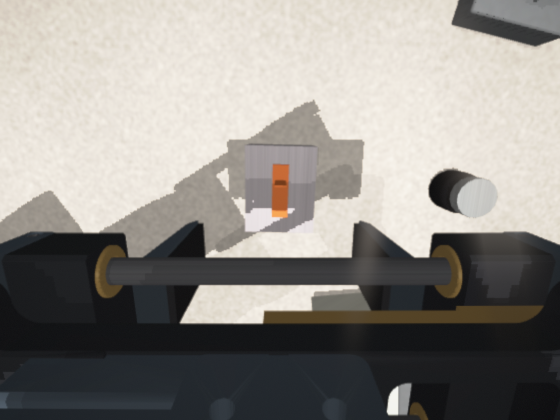

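Request:
carry_out(
  commands=[
    [-0.3,-0.2,1.6,7.2,1.6,20,1],
    [-0.3,-0.2,1.6,7.2,1.6,50,0.8],
    [-0.3,-0.2,1.6,7.2,1.6,80,0.6],
    [-0.3,-0.2,1.6,7.2,1.6,105,0.5],
    [-0.3,-0.2,1.6,7.2,1.6,125,0.3],
    [-0.3,-0.2,1.6,7.2,1.6,136,0.2],
    [-0.3,-0.2,1.6,7.2,1.6,143,0],
    [-0.3,-0.2,1.6,7.2,1.6,146,0],
    [-0.3,-0.2,1.6,7.2,1.6,146,0],
  ],
  force=25,
)

```text
time_s: 12.4
ee_pos: [470.2, 305.4, 71.8]
ee_rot: [180.0, -0.0, 88.4]
force: [0.3, -0.4, 0.1]
gripper_width: 45.4
gripper_force: 0.0
```

```bash
python3 - <<'E'
from h import *
go([471.2,304.5,72],88.4)
im=grab_frame('wrist'); np.save('w4.npy',im)
b=np.load('w2.npy'); s={'ee_pos':np.array([577.3,-13.9,223.9]),'ee_rot':[179.79,.03,95.23]}; c=cam('wrist',s)
hsv=cv2.cvtColor(b,cv2.COLOR_RGB2HSV).astype(int); H,S,V=[hsv[...,i] for i in range(3)]
m=((S>110)&(H>95)&(H<130))[:, 255:300]; ys=np.where(m.sum(1)>8)[0]; print('blue rows',ys[0],ys[-1])
print(plane(c,[[276,ys[0]-.5],[276,ys[-1]+.5]],106).round(1))
for n,a in (('w2',b),('w4',im)): print(n,a[170:262:2,278].astype(int).sum(1)//3)
E
```

```text
12.4 [470.2 305.4  71.8] [ 1.7996e+02 -1.0000e-02  8.8420e+01] [ 0.3 -0.4  0.1] 45.4 0.0
turn [ 0. -0.  0.] shift [-0.9  1.  -0.2]
blue rows 79 144
[[565.4 104.  106. ]
 [570.7  44.8 106. ]]
w2 [183 180 159 158 148 141 156 156 156 157 156 156 118  21  14  14  24  26
  24  25  25  26  25  24  24  23  25  25  24  17  15  15  15  14  14  15
  16  14  14  14  23  22  23  24  42  47]
w4 [155 155 155 155 155 154 154 154 154 154 153 153 153 153 113 100 108 101
 102 101 101 101 101 101 100 100 100 100  86  67  66  66  65  65  66  66
  66  66  67  92  98  98  99  95  47  48]
```

Request:
carry_out(
  commands=[
    [0,0,0,-0.5,1,0,0],
    [0,0,0,-0.5,1,0,-1],
    [0,0,0,-0.5,1,0,-1],
    [0,0,0,-0.5,1,0,-1],
    [0,0,0,-0.5,1,0,-1],
    [0,0,0,-0.5,1,0,-1],
    [0,0,0,-0.5,1,0,-1],
    [0,0,0,-0.5,1,0,-1],
    [0,0,0,-0.5,1,0,-1],
  ],
  force=25,
)

```text
time_s: 13.35
ee_pos: [470.7, 304.7, 71.3]
ee_rot: [-180.0, 0.0, 88.4]
force: [-0.3, 0.8, 0.7]
gripper_width: 12.2
gripper_force: 25.0
```

```bash
python3 - <<'E'
from h import *
go([471.2,304.5,72],88.4); print(state()['torque'].round(2))
im=grab_frame('wrist'); np.save('w5.npy',im); b=np.load('w2.npy')
save('cmp.png',np.hstack([cv2.resize(a[170:260,240:320],None,fx=4,fy=4,interpolation=cv2.INTER_NEAREST) for a in (b,im)]))
E
```

```text
13.35 [470.7 304.7  71.3] [-1.7999e+02  2.0000e-02  8.8430e+01] [-0.3  0.8  0.7] 12.2 25.0
turn [-0.  0.  0.] shift [-0.2  0.5 -0.7]
[-0.06 -0.1   0.01]
```

View pics/cmp.png

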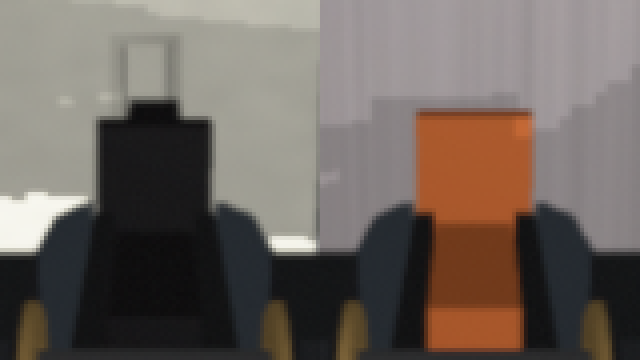

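Request:
carry_out(
  commands=[
    [0,0,0,0,0,-4,-1],
    [0,0,0,0,0,-10,-1],
    [0,0,0,0,0,-18,-1],
    [0,0,0,0,0,-26,-1],
    [0,0,0,0,0,-34,-1],
    [0,0,0,0,0,-42,-1],
    [0,0,0,0,0,-50,-1],
    [0,0,0,0,0,-60,-1],
    [0,0,0,0,0,-75,-1],
    [0,0,0,0,0,-95,-1],
    [0,0,0,0,0,-120,-1],
    [0,0,0,0,0,-145,-1],
    [0,0,0,0,0,-165,-1],
    [0,0,0,0,0,-175,-1],
    [0,0,0,0,0,-175,-1],
    [0,0,0,0,0,-175,-1],
    [0,0,0,0,0,-175,-1],
  ],
)

```text
time_s: 15.1
ee_pos: [470.1, 304.4, 244.8]
ee_rot: [-179.9, 0.1, 88.4]
force: [-0.1, -0.6, -1.1]
gripper_width: 12.1
gripper_force: 25.0
```

```bash
python3 -c "
from h import *
go([576.4,-15.1,240],95.2)"
```

```text
15.1 [470.1 304.4 244.8] [-1.7986e+02  1.1000e-01  8.8430e+01] [-0.1 -0.6 -1.1] 12.1 25.0
turn [-0.1  0.1 -6.8] shift [-316.4  115.     5.2]
```

Request:
carry_out(
  commands=[
    [0,0,-6.8,-40,14.5,0,-1],
    [0,0,-6.8,-80,29,0,-1],
    [0,0,-6.8,-120,43.5,0,-1],
    [0,0,-6.8,-160,58,0,-1],
    [0,0,-6.8,-200,72.5,0,-1],
    [0,0,-6.8,-240,87,0,-1],
    [0,0,-6.8,-275,100,0,-1],
    [0,0,-6.8,-300,109,0,-1],
    [0,0,-6.8,-316.4,115,0,-1],
    [0,0,-6.8,-316.4,115,20,-1],
    [0,0,-6.8,-316.4,115,45,-1],
    [0,0,-6.8,-316.4,115,60,-1],
    [0,0,-6.8,-316.4,115,68,-1],
    [0,0,-6.8,-316.4,115,68,-1],
    [0,0,-6.8,-316.4,115,68,-1],
    [0,0,-6.8,-316.4,115,68,-1],
  ],
)

```text
time_s: 16.7
ee_pos: [577.7, -14.5, 179.4]
ee_rot: [179.9, 0.0, 95.2]
force: [1.0, -0.6, -0.4]
gripper_width: 11.5
gripper_force: 25.0
```

```bash
python3 -c "
from h import *
go([576.4,-15.1,160],95.2)
go([576.4,-15.1,112],95.2)
im=grab_frame('wrist'); np.save('w6.npy',im)
save('w6.png',cv2.resize(im[140:262,200:360],None,fx=4,fy=4,interpolation=cv2.INTER_NEAREST))"
```

```text
16.7 [577.7 -14.5 179.4] [1.799e+02 4.000e-02 9.525e+01] [ 1.  -0.6 -0.4] 11.5 25.0
turn [0.1 0.  0. ] shift [-0.4 -1.4 19.4]
16.7 [577.7 -14.5 179.4] [1.799e+02 4.000e-02 9.525e+01] [ 1.  -0.6 -0.4] 11.5 25.0
turn [0.1 0.  0. ] shift [-0.4 -1.5 67.4]
```

View pics/w6.png

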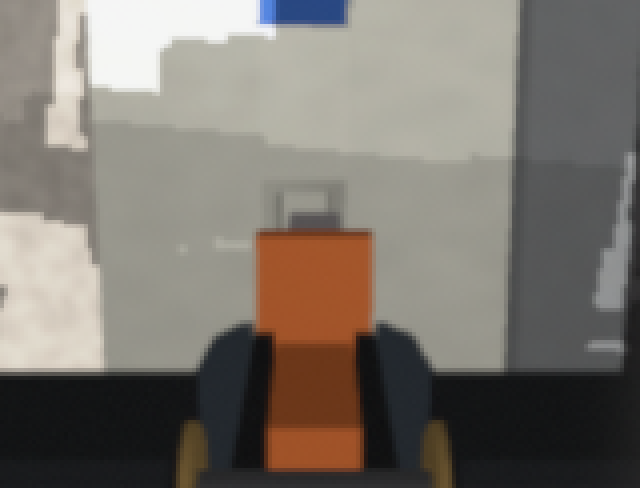

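Request:
carry_out(
  commands=[
    [0,0,0,-0.5,-1.4,4,-1],
    [0,0,0,-0.5,-1.4,8,-1],
    [0,0,0,-0.5,-1.4,12,-1],
    [0,0,0,-0.5,-1.4,14,-1],
    [0,0,0,-0.5,-1.4,14,-1],
    [0,0,0,-0.5,-1.4,14,-1],
  ],
)

```text
time_s: 17.35
ee_pos: [575.8, -15.3, 164.3]
ee_rot: [-180.0, 0.0, 95.2]
force: [-0.2, 0.7, -0.7]
gripper_width: 11.9
gripper_force: 25.0
```

```bash
python3 -c "
from h import *
go([576.4,-15.1,112],95.2)"
```

```text
17.35 [575.8 -15.3 164.3] [-1.7998e+02  2.0000e-02  9.5230e+01] [-0.2  0.7 -0.7] 11.9 25.0
turn [-0.  0.  0.] shift [ 0.2  0.7 52.3]
```

Request:
carry_out(
  commands=[
    [0,0,0,0.1,0.5,2,-1],
    [0,0,0,0.1,0.5,4,-1],
    [0,0,0,0.1,0.5,6,-1],
    [0,0,0,0.1,0.5,8,-1],
    [0,0,0,0.1,0.5,10,-1],
    [0,0,0,0.1,0.5,12,-1],
    [0,0,0,0.1,0.5,14,-1],
    [0,0,0,0.1,0.5,14,-1],
  ],
)

```text
time_s: 18.15
ee_pos: [576.0, -15.2, 150.0]
ee_rot: [-180.0, 0.0, 95.2]
force: [0.1, -0.4, 0.4]
gripper_width: 11.8
gripper_force: 25.0
```

```bash
python3 -c "
from h import *
go([576.4,-15.1,112],95.2);print(state()['torque'].round(2))"
```

```text
18.15 [576.  -15.2 150. ] [-1.7995e+02  2.0000e-02  9.5230e+01] [ 0.1 -0.4  0.4] 11.8 25.0
turn [-0.  0.  0.] shift [ 0.1  0.5 38. ]
[-0.03 -0.11  0.  ]
```

Request:
carry_out(
  commands=[
    [0,0,0,0,0,4,-1],
    [0,0,0,0,0,8,-1],
    [0,0,0,0,0,12,-1],
    [0,0,0,0,0,16,-1],
    [0,0,0,0,0,20,-1],
    [0,0,0,0,0,24,-1],
    [0,0,0,0,0,28,-1],
    [0,0,0,0,0,32,-1],
    [0,0,0,0,0,35,-1],
    [0,0,0,0,0,37,-1],
    [0,0,0,0,0,38,-1],
    [0,0,0,0,0,38.5,-1],
    [0,0,0,0,0,38.5,-1],
  ],
)

```text
time_s: 19.45
ee_pos: [576.2, -15.2, 111.9]
ee_rot: [-180.0, 0.0, 95.2]
force: [0.4, 0.1, -1.0]
gripper_width: 12.0
gripper_force: 25.0
```

Not quite touching; press gently by small steps.

Request:
carry_out(
  commands=[
    [0,0,0,0,0,0.5,-1],
    [0,0,0,0,0,0.9,-1],
    [0,0,0,0,0,1.2,-1],
    [0,0,0,0,0,1.2,-1],
  ],
)

```text
time_s: 19.85
ee_pos: [576.3, -15.2, 111.2]
ee_rot: [180.0, 0.0, 95.2]
force: [-0.8, -0.2, 4.9]
gripper_width: 12.2
gripper_force: 25.0
```

Seated (4.9 N at z 111.2, as expected). Release and retreat.

Request:
carry_out(
  commands=[
    [0,0,0,0,0,1.2,-0.6],
    [0,0,0,0,0,1,-0.4],
    [0,0,0,0,0,1,-0.2],
    [0,0,0,0,0,1,0],
    [0,0,0,0,0,1,0],
    [0,0,0,0,0,1,0],
    [0,0,0,0,0,-10,0],
    [0,0,0,0,0,-30,0],
    [0,0,0,0,0,-60,0],
    [0,0,0,0,0,-100,0],
    [0,0,0,0,0,-140,0],
    [0,0,0,0,0,-150,0],
    [0,0,0,0,0,-150,0],
    [0,0,0,0,0,-150,0],
  ],
)

```text
time_s: 21.25
ee_pos: [575.5, -15.1, 259.7]
ee_rot: [-179.9, 0.0, 95.2]
force: [0.4, 0.4, -0.6]
gripper_width: 45.6
gripper_force: 0.0
```

```bash
python3 -c "
from h import *
s=state(); w=grab_frame('wrist'); c=cam('wrist',s); S=grab_frame('scene')
a=S[90:370,130:430]; save('fin.png',np.hstack([cv2.resize(a,(400,373)),cv2.resize(w[:250,140:400],(388,373))]))
hsv=cv2.cvtColor(w,cv2.COLOR_RGB2HSV).astype(int); m=((hsv[...,0]<22)&(hsv[...,1]>120))[:235,262:298]; ys=np.where(m.sum(1)>8)[0]
print(s['time_s'],ys[0],ys[-1],plane(c,[[279,ys[0]-.5],[279,ys[-1]+.5]],106).round(1))"
```

```text
21.25 171 221 [[573.9  14.5 106. ]
 [579.4 -44.3 106. ]]
```

View pics/fin.png

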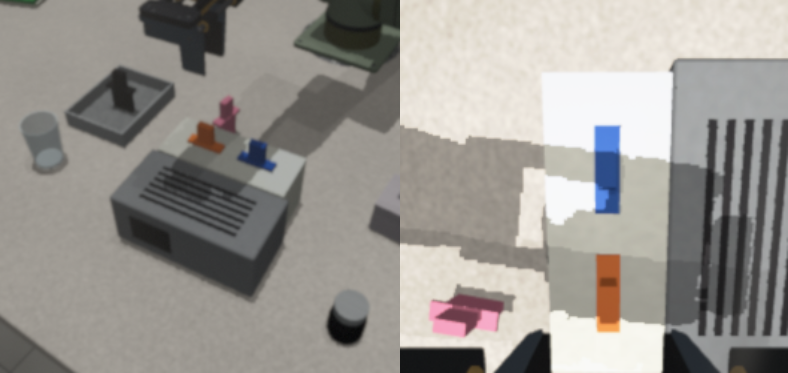

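The picture shows amber home in the right slot, with its shoulder 58.8 mm long at z 106. Blue is in place, the blank stands in the tray, and the beaker, pot and pink slider have not moved.

```bash
python3 -c "
from h import *
print(workorder.job_done())"
```

```text
the job is handed in; nothing more can be done
None
```

The amber filter is fully home in the right slot and the blank is standing upright in the tray; the blue filter, beaker and pot were left alone, and the job was handed in at about 21 s.

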